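# Turn the die block in the engraver's slide-jaw vice

### The arm

A 7-joint arm with a two-finger parallel gripper is mounted at the origin on the work surface. World frame = base frame: x ahead of the robot, y to its left, z up, the work surface at z = 0. Lengths are in m, angles in degrees, forces in N, time in s.
With the tool pointing down it reaches from about 0.425 to 0.825 m from the base axis. Payload 3.6 kg.
Tool frame: the origin (TCP) lies midway between the tips of the shut fingers; the grasp point (between the pads) lies 19 mm behind it; z points along the fingers, y is the line along which they close (so a half turn about z gives the same grasp; the last joint's range is limited). The gripper opens to 93 mm and grips with 3 to 60 N. Pads are 15 mm wide; open, the fingers measure 128 mm over their backs; the gripper's body (75 mm by 188 mm) begins 65 mm behind the grasp point.
Start: joints at [-67.752, 35.231, -0.722, 81.555, 0.464, 63.22, -2.315], TCP at [0.262, 0.595, 0.219] pointing down, gripper open.
Joint ranges: [-178.69, 178.69], [-17.37, 117.87], [-77.05, 75.6], [15.02, 138.74], [-78.02, 258.01], [0.78, 113.62], [-162.83, 162.83]. Speed limits (degrees/s): [159.86, 159.86, 180, 180, 180, 180, 180].

### API

Orientations are given as a 3x3 rotation matrix whose columns are the frame's x, y, z axes.
In Python, from workcell import arm, solver, optics, nets gives the robot as it stands. Calls block until the motion is done:
- arm.move_to(position, orientation): joint-space move of the TCP to a pose.
- arm.movel(position, attitude=None, feed=0.15, stop_force=None): straight line of the TCP; attitude=None keeps the orientation; feed is the mean speed in m/s. With stop_force (N) it stops when the force on the tool has changed by that much, and returns True; else False.
- arm.set_joints(angles): joint-space move.
- arm.grip(opening, squeeze=None): finger opening in m; squeeze is the grip in N (None keeps the last); returns when the fingers have stopped.
- arm.hold(seconds).
- solver.solve_ik(position, orientation): joint angles nearest the present ones, or None.
- optics.camera(name): name is "side" or "top" or "wrist"; returns a dict with "color" (384x512x3 uint8, blue, green, red), "mtx" (3x3 intrinsics, pixels), "distortion" ([k1, k2, p1, p2, k3] as OpenCV has them; the pictures are not rectified), "xyz" and "rotation" of the camera in the world; the wrist camera has in their place "T_tool_cam" (4x4, takes a point from camera to tool coordinates, whose origin is the TCP and whose axes are the flange's). Camera axes: x right, y up, looking along -z (the intrinsics and any distortion apply to the point x, -y, -z); pixel columns grow to the right and rows downward; lengths in m; the calibration is good to about 2 mm. A picture is of the moment at which its call begins: read the wrist's pose just before it. There is no depth.
A pose or a line that the arm cannot do raises arm.IKError and nothing moves.
- arm.sign_off(): hands the job in; it is judged then, once.
Trained networks look in a picture, given as the dict that the camera call returned (one of the last four; its "shot" number tells which), for a name from the list of things; names that differ only in an ending like _2 or _b are one class to them, and where a whole thing is asked for, a point or a joint stands for the part that bears it (a point fixed in the world has none). Each returns a list of dicts, best first, with "conf" (0 to 1); they miss things now and then, are a little off and sometimes report something else, mostly with a low value. They report only what shows in the picture. A call takes as long as a camera call. They do not tell look-alikes from the thing itself.
- nets.recognise(query, picture): "bbox" ([centre column, centre row, width, height] in pixels, round what is visible of it).
- nets.silhouettes(query, picture): "mask" (384x512 bool, what is visible of it) and "bbox" ([centre column, centre row, width, height] in pixels, round what is visible of it).
- nets.pinpoint(query, picture): "xy" ([column, row] in pixels: a listed point, or the origin of a listed thing).
Readings, each from a call of its own:
- arm.current_clock(): time.
- arm.current_q(): joint angles.
- arm.current_joint_velocities(): joint speeds.
- arm.current_joint_efforts(): joint torques, N m.
- arm.current_ee_pos(): TCP position.
- arm.current_orientation(): TCP orientation.
- arm.current_contact_force(): force on the tool from outside, world axes, zero at the start.
- arm.current_wrist_torque(): the same for the moment, N m.
- arm.current_finger_gap(): finger opening in m.
- arm.current_grasp_force(): force on a finger pad.
Only numpy, scipy, OpenCV 4.12 (cv2) and the standard library are available. Lean on these libraries where they do the work, as an engineer would, in place of code of your own. Each camera call takes 0.05 s, during which the arm holds its last target. There are 200 camera calls.

### The job

The aluminium die block stands on end in the engraver's vice; turn it so that it lies along the vice bed with its engraved medallion facing up. Draw the sliding jaw back to make room, lay the block down gently (no toppling or dropping) and let go of it, then push the sliding jaw up firmly (some 20 N) so that the block stays tightly clamped by its two ends, square between the jaws and hard against the fixed jaw. Leave the things lying about on the bench where they are.

Things in the scene. Friction and masses are not known exactly. Their poses are not given: they have to be found in the camera images.
- block: plain aluminium die block, 45 x 55 x 90 mm (its own x, y, z), 0.4 to 0.8 kg; origin at its centre. Its +x face (55 x 90) carries a round engraved medallion 45 mm across (shallow, in effect flush); the other faces are plain. At the start it stands on end (z up) on the vice bed with the medallion turned towards the fixed jaw, more or less against it, about in the middle of the vice's width
- block_medal (a point): centre of the medallion, on the block's +x face, 22.5 mm from the block's origin
- vice: steel slide-jaw engraving vice, fastened to the bench; its origin is on the bench under its middle, its x axis runs along the bed towards the fixed jaw, z up. Round foot 210 mm across, 14 mm high; bed 300 mm long (x) and 80 mm wide (y), its top 40 mm above the bench
- fixed_jaw: the vice's fixed jaw at the +x end, origin and axes the same as the vice's. Its clamping face lies at vice x = +110 mm, 80 mm wide, top 22 mm above the bed (62 mm above the bench); behind it a lower step to x = 150 mm
- jaw (a joint): the sliding jaw's opening in m, 0 to 0.10: the clear gap between the two jaws is 40 mm + this value. It slides with about 5 N of stiff friction and stays where it is left, so that once pushed up firmly it keeps bearing on the part; it is not sprung
- jaw_face (a point): middle of the sliding jaw's clamping face (80 mm wide, 22 mm high), 11 mm above the bed. The jaw is 18 mm thick; behind it a carriage 12 mm high and 50 mm wide runs back to 83 mm from the face
- jaw_plate (a point): middle of the top edge of the upright thumb plate on the sliding jaw's carriage, 70 mm behind the jaw's clamping face, 100 mm above the bench. The plate is 12 mm thick along the vice, 50 mm wide, 60 mm high above the bed: push it either way, or pinch it, to slide the jaw; 46 mm are clear between it and the jaw
- die: bystander: round steel die, 68 mm across, 58 mm high, origin at the centre of its underside
- spare_block: bystander: plain aluminium block lying flat, 50 x 90 x 40 mm, origin at the centre of its underside
- handpiece: bystander: pen-like rotary engraver with a red sleeve, 170 mm long along its x axis, 22 mm thick, lying on the bench
- hammer: bystander: small hammer lying on the bench along its x axis
- brush: bystander: bench brush lying along its x axis
- jar: bystander: amber glass jar, 60 mm across, 60 mm high
- oil: bystander: white plastic oil bottle, 44 mm across, 110 mm high
Not all that is in view belongs to the job. Leave any blue or green look-alike of the block alone.

How it is judged (in metres and radians):
On the way:
1. the block lies on the vice bed, medallion up, let go of (angle between block's own x axis and vertical below 0.06 rad and z of block in the frame of vice between 0.0585 and 0.0665 m and y of block in the frame of vice between -0.015 and 0.015 m and contact force between the fingers and block below 0.05 N), for 0.2 s.
At the end, for the whole second after the job is handed in: Released and at rest on the vice bed (4 mm), medallion up (0.06 rad), lengthwise (0.05 rad), within 15 mm of the bed's middle line, one end within 3 mm of the fixed jaw, the sliding jaw within 3 mm of the other; still clamped: over 2 N at the sliding jaw, over 1 N at the fixed jaw (all of step 1 and angle between the z axis of block and the x axis of vice, either way round below 0.05 rad and x of block in the frame of vice between 0.062 and 0.068 m and value of joint jaw below 0.053 m and contact force between jaw and block above 2 N and contact force between fixed_jaw and block above 1 N and linear speed of block below 0.02 m/s); the robot touches nothing.
It fails at once if the block is dropped or topples: it moves faster than 0.45 m/s or turns faster than 6 rad/s while not held (contact force between the fingers and block below 0.05 N and (linear speed of block above 0.45 m/s or angular speed of block above 6 rad/s)).
It fails at once if a bystander is moved by more than 20 mm (distance of any of die, spare_block, handpiece, hammer, brush, jar, oil from where it was at the start of the episode above 0.02 m).
It also fails if it takes over 61 s, if anything falls off the work surface, if the arm or the gripper's body presses on something with over 40 N, if the wrist force passes 120 N, or if a joint passes its speed limit or range.

## Working session

There is one attempt and no reset: what is moved stays moved. The work goes in short steps, each a Python script; the robot and the scene stay as the last script left them, time stands still between calls to the robot, and variables do not carry over. Pictures are saved under pics/ and viewed, at most 10 in all, crops included, and the job is handed in when it is done.

```bash
ls; mkdir -p pics
python3 - <<'E'
from workcell import arm,solver,optics,nets
import cv2,numpy as np
P=[]
for n in ("top","side"):
    p=optics.camera(n);P.append(p["color"])
    print(n,p["xyz"],np.round(p["rotation"],3).tolist(),p["mtx"].tolist(),p["distortion"])
    for q in ("block","block_medal","vice","jaw_face","jaw_plate","fixed_jaw"):
        print(q,[(np.round(d["xy"],1).tolist(),round(d["conf"],2)) for d in nets.pinpoint(q,p)[:3]])
    if n=="top":
        for q in ("die","spare_block","handpiece","hammer","brush","jar","oil"):
            print(q,[(np.round(d["bbox"]).tolist(),round(d["conf"],2)) for d in nets.recognise(q,p)[:2]])
cv2.imwrite("pics/a.png",cv2.resize(P[0],(800,600)))
cv2.imwrite("pics/b.png",cv2.resize(P[1],(800,600)))
print(arm.current_clock())
E
```

```text
pics
top [0.47951858 0.02458185 1.29490539] [[0.02, 0.995, -0.096], [-1.0, 0.018, -0.017], [-0.015, 0.096, 0.995]] [[432.77331228684227, 0.0, 247.87735114614537], [0.0, 432.77331228684227, 187.96458429406078], [0.0, 0.0, 1.0]] [-0.0295283  0.         0.         0.         0.       ]
block [([194.1, 233.8], 0.95), ([246.7, 202.4], 0.91), ([313.8, 107.9], 0.75)]
block_medal [([236.7, 201.2], 0.83), ([188.7, 195.1], 0.81), ([323.6, 107.8], 0.8)]
vice [([302.5, 142.7], 0.73), ([286.8, 215.9], 0.24)]
jaw_face [([264.0, 207.5], 0.67)]
jaw_plate [([285.5, 213.6], 0.81)]
fixed_jaw []
die [([187.0, 145.0, 25.0, 22.0], 0.81), ([346.0, 180.0, 22.0, 21.0], 0.18)]
spare_block [([303.0, 142.0, 32.0, 28.0], 0.88)]
handpiece [([154.0, 256.0, 51.0, 28.0], 0.87), ([137.0, 184.0, 20.0, 21.0], 0.52)]
hammer []
brush [([235.0, 129.0, 64.0, 16.0], 0.62)]
jar [([345.0, 177.0, 19.0, 20.0], 0.93), ([247.0, 203.0, 19.0, 24.0], 0.26)]
oil [([137.0, 187.0, 21.0, 16.0], 0.66), ([247.0, 201.0, 20.0, 24.0], 0.59)]
side [ 0.17782855 -0.90681999  1.3510585 ] [[0.915, 0.303, -0.267], [-0.403, 0.715, -0.571], [0.018, 0.63, 0.776]] [[486.4783568948673, 0.0, 253.60223377397958], [0.0, 486.4783568948673, 190.57048300669305], [0.0, 0.0, 1.0]] [-0.13412717  0.          0.          0.          0.        ]
block [([337.0, 212.8], 0.79), ([231.0, 189.1], 0.74), ([195.0, 175.9], 0.67)]
block_medal [([233.1, 186.3], 0.81), ([220.3, 162.9], 0.77), ([192.2, 173.8], 0.72)]
vice [([293.5, 265.1], 0.19)]
jaw_face [([235.4, 206.4], 0.88)]
jaw_plate [([239.5, 215.7], 0.6)]
fixed_jaw [([234.3, 205.2], 0.33)]
1.05
```

View pics/a.png

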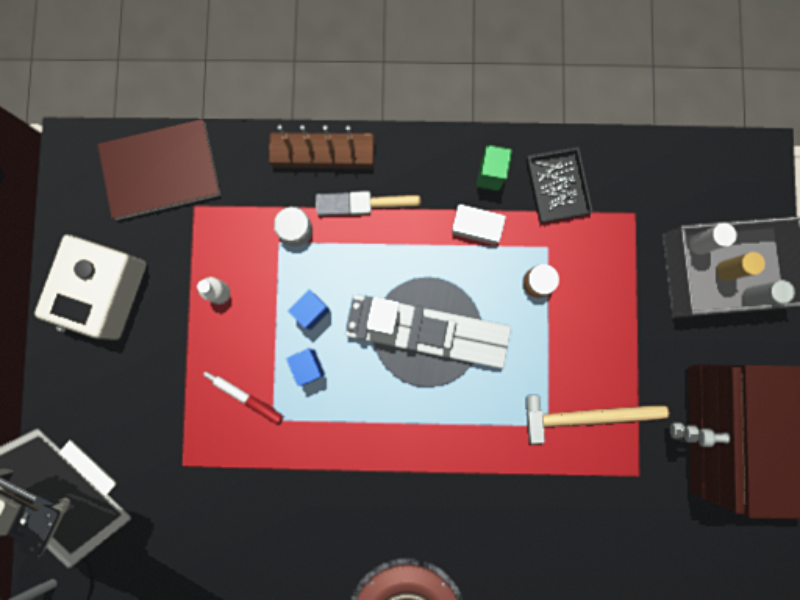

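View pics/b.png

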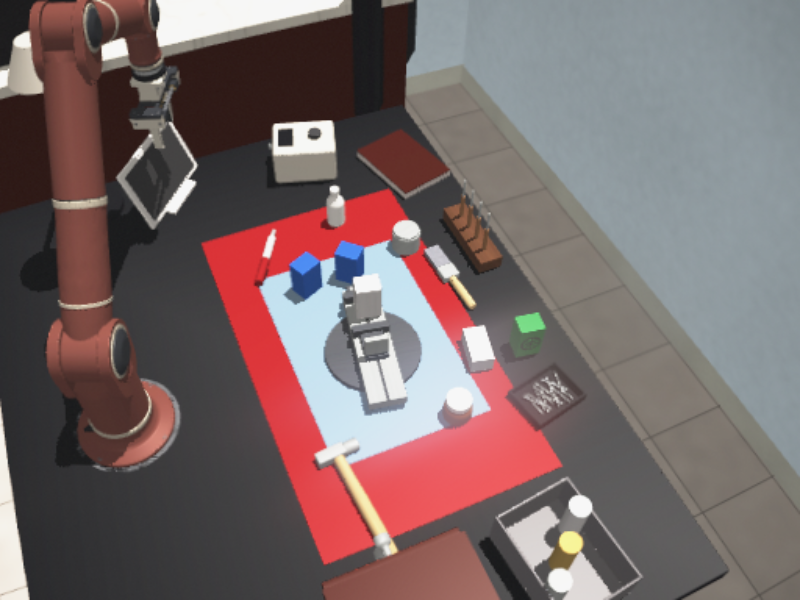

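```bash
cat > h.py <<'E'
from workcell import arm,solver,optics,nets
import cv2,numpy as np
def cam(n):
    T=np.eye(4); T[:3,:3]=arm.current_orientation(); T[:3,3]=arm.current_ee_pos()
    p=optics.camera(n)
    if n=="wrist":
        C=T@np.array(p["T_tool_cam"]); p["xyz"]=C[:3,3]; p["rotation"]=C[:3,:3]
    return p
def unproj(p,uv,z):
    n=cv2.undistortPoints(np.array([[uv]],float),p["mtx"],p["distortion"])[0,0]
    d=np.array(p["rotation"])@np.array([n[0],-n[1],-1]); c=np.array(p["xyz"])
    return c+d*(z-c[2])/d[2]
def proj(p,X):
    R=np.array(p["rotation"])@np.diag([1,-1,-1]); 
    X=np.atleast_2d(np.array(X,float)); t=-R.T@np.array(p["xyz"])
    return cv2.projectPoints(X,cv2.Rodrigues(R.T)[0],t,p["mtx"],np.array(p["distortion"]))[0][:,0]
E
python3 - <<'E'
from h import *
p=cam("top"); s=.64
for n,uv,z in [("plate",(285.5,213.6),.1),("face",(264,207.5),.051),("blocktop",(383*s,316*s),.13),("end1",(510*s,321*s),.04),("end2",(503*s,370*s),.04),("foot",(428*s,332*s),.014),("blueA",(308*s,309*s),.09),("blueB",(305*s,367*s),.09)]:
    print(n,np.round(unproj(p,uv,z),3))
w=cam("wrist"); print(np.round(w["T_tool_cam"],3).tolist(),w["mtx"].tolist(),w["distortion"])
print(np.round(arm.current_orientation(),3).tolist())
E
```

```text
plate [ 0.525 -0.06   0.1  ]
face [ 0.544 -0.002  0.051]
blocktop [0.553 0.051 0.13 ]
end1 [ 0.553 -0.183  0.04 ]
end2 [ 0.463 -0.17   0.04 ]
foot [ 0.531 -0.032  0.014]
blueA [0.565 0.186 0.09 ]
blueB [0.462 0.189 0.09 ]
[[-0.0, 0.969, 0.248, 0.067], [1.0, 0.0, 0.0, 0.0], [-0.0, 0.248, -0.969, -0.166], [0.0, 0.0, 0.0, 1.0]] [[323.2151892181951, 0.0, 256.8678327196952], [0.0, 323.2151892181951, 192.74372350350484], [0.0, 0.0, 1.0]] [-0.08648272  0.          0.          0.          0.        ]
[[-0.915, 0.403, -0.0], [0.403, 0.915, -0.0], [-0.0, -0.0, -1.0]]
```

```bash
cat >> h.py <<'E'
def Rv(yaw): 
    c,s=np.cos(yaw),np.sin(yaw); return np.array([[c,-s,0],[s,c,0],[0,0,1.]])
def tool(yaw,a,flip=False):
    "tool leaning by a (deg) about vice y: a>0: fingers point to -x vice"
    B=np.diag([1,-1,-1.]) if not flip else np.diag([-1,1,-1.])
    t=np.radians(a); Ry=np.array([[np.cos(t),0,np.sin(t)],[0,1,0],[-np.sin(t),0,np.cos(t)]])
    return Rv(yaw)@Ry@B
E
python3 - <<'E'
from h import *
O=np.array([.531,-.032,0]);yaw=np.radians(81.)
W=lambda v:O+Rv(yaw)@np.array(v)
for f in (False,True):
  for a,g in ((45,(.0875,0,.085)),(45,(.0875,0,.2)),(0,(.075,0,.135)),(-45,(.065,0,.0625)),(-45,(-.02,0,.12)),(40,(.0875,0,.085)),(-50,(.065,0,.0625)),(30,(.0875,0,.085)),(-30,(.065,0,.0625))):
    R=tool(yaw,a,f); q=solver.solve_ik(W(g)+.019*R[:,2],R); print(f,a,None if q is None else np.round(q,0))
R=tool(yaw,0); arm.move_to(W((-.02,0,.28)),R)
p=cam("wrist"); cv2.imwrite("pics/c.png",cv2.resize(p["color"],(800,600)))
for q,z in (("block",.085),("block_medal",.085),("vice",0),("jaw_face",.051),("jaw_plate",.1)):
    for d in nets.pinpoint(q,p)[:2]: print(q,np.round(d["xy"],1),round(d["conf"],2),np.round(unproj(p,d["xy"],z),4))
cv2.imwrite("c_raw.png",p["color"]); np.save("c.npy",{k:p[k] for k in("xyz","rotation","mtx","distortion")},allow_pickle=True)
print(arm.current_clock(),arm.current_q())
E
```

```text
False 45 [-46.  56.  36.  96.  12.  58. -36.]
False 45 [-49.  47.  40.  93.  13.  68. -30.]
False 0 [-20.  34.  20. 106. -17.  42.   1.]
False -45 [ 31.  50. -22. 111. -50.  38.  51.]
False -45 [ 39.  45. -21. 107. -40.  49.  45.]
False 40 [-45.  53.  35.  97.  10.  55. -34.]
False -50 [ 34.  52. -24. 111. -51.  40.  54.]
False 30 [-40.  49.  32. 101.   5.  49. -28.]
False -30 [ 20.  44. -15. 112. -40.  32.  35.]
True 45 [-17.  52. -16.  95.  47.  77. 111.]
True 45 [-15.  43. -20.  92.  45.  87. 118.]
True 0 [  9.  35. -25. 106.  20.  44. 145.]
True -45 [  -3.   53.   32.  112.  -77.   73. -106.]
True -45 [  -9.   62.   65.  109.  -77.  104. -101.]
True 40 [-16.  49. -16.  96.  45.  72. 113.]
True -50 [   5.   52.   21.  112.  -75.   70. -106.]
True 30 [-12.  46. -16. 100.  41.  62. 118.]
True -30 [ 48.  63. -68. 111.  46.  37. 134.]
block [269.4  74.7] 0.77 [0.5584 0.0522 0.085 ]
block [491.2 204.9] 0.66 [ 0.8067 -0.1336  0.085 ]
block_medal [492.2 220.9] 0.74 [ 0.809 -0.155  0.085]
block_medal [258.6 184.5] 0.47 [ 0.5286 -0.0648  0.085 ]
vice [258.5 147.4] 0.9 [ 0.5339 -0.0322  0.    ]
vice [428.2  30.8] 0.43 [0.7798 0.088  0.    ]
jaw_face [261. 122.] 0.63 [0.5422 0.0031 0.051 ]
jaw_plate [259.1 184.5] 0.89 [ 0.5296 -0.0615  0.1   ]
jaw_plate [264.7  74.9] 0.27 [0.5528 0.0512 0.1   ]
3.9417 [-16.59921152  22.95907197  29.0397402   96.59332979 -12.20132201
  63.61476016   7.00428491]
```

View pics/c.png

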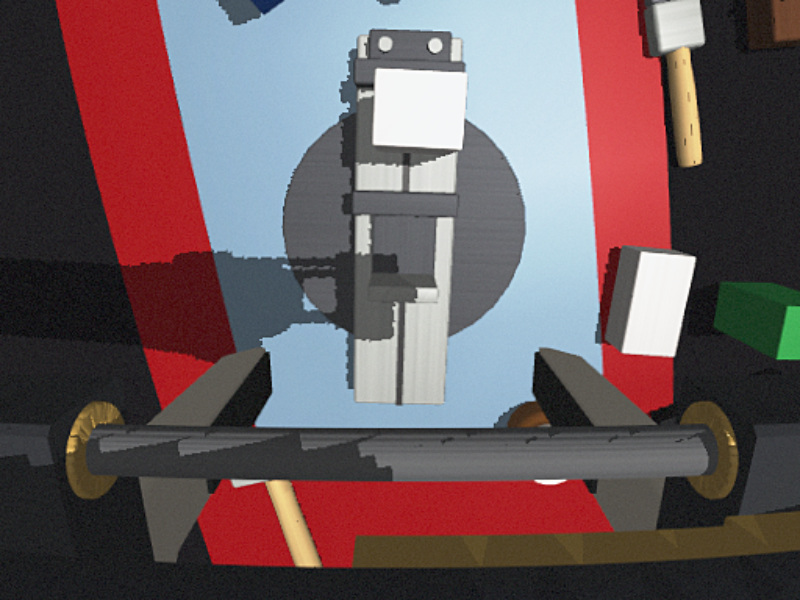

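Wrist view (800-scale): the vice runs straight up the picture, near bed end at (354,402)–(444,404), sliding jaw front edge (356,191)–(459,195), thumb plate around (405,285), fixed jaw around (410,70), white block top at corners (376,69), (467,71), (464,152), (373,146).

Run:
```python
from h import *
from scipy.optimize import least_squares
p=np.load("c.npy",allow_pickle=True).item(); 
V=[((354,402),(-.15,.04,.04)),((444,404),(-.15,-.04,.04))]
U=lambda uv,z:unproj(p,np.array(uv)*.64,z)
for n,uv,z in [("bed near L",(354,402),.04),("bed near R",(444,404),.04),("jaw L",(356,191),.062),("jaw R",(459,195),.062),("blk",(376,69),.13),("blk",(467,71),.13),("blk",(464,152),.13),("blk",(373,146),.13),("fixed rear R",(462,38),.04)]: print(n,np.round(U(uv,z),4))
# red edge-based refinement crop
im=cv2.imread("c_raw.png")[10:270,200:320]; cv2.imwrite("pics/d.png",cv2.resize(im,None,fx=2.3*1.0,fy=2.3,interpolation=cv2.INTER_CUBIC))
def res(v):
    O=np.array([v[0],v[1],0]);R=Rv(v[2])
    J=v[3]; px=[]
    M=[((354,402),(-.15,.04,.04)),((444,404),(-.15,-.04,.04)),((356,191),(.11-.04-J,.04,.062)),((459,195),(.11-.04-J,-.04,.062)),((258.5/.64,147.4/.64),(0,0,0)),((259.1/.64,184.5/.64),(0-J,0,.1)),]
    return np.concatenate([proj(p,O+R@np.array(m[1]))[0]-np.array(m[0])*.64 for m in M])
r=least_squares(res,[.531,-.032,1.41,.02]); print(r.x,np.degrees(r.x[2]),np.round(r.fun,1))
def resb(v):
    M=[((376,69),(1,1)),((467,71),(1,-1)),((464,152),(-1,-1)),((373,146),(-1,1))]
    return np.concatenate([proj(p,np.array([v[0],v[1],.13])+Rv(v[2])@np.array([.0225*m[1][0],.0275*m[1][1],0]))[0]-np.array(m[0])*.64 for m in M])
b=least_squares(resb,[.558,.052,1.41]); print(b.x,np.degrees(b.x[2]),np.round(b.fun,1))
O=np.array([*r.x[:2],0]); print("block in vice",Rv(r.x[2]).T@(np.array([*b.x[:2],0])-O))
```

```text
bed near L [ 0.4682 -0.1694  0.04  ]
bed near R [ 0.546  -0.1835  0.04  ]
jaw L [0.5038 0.0092 0.062 ]
jaw R [ 0.5795 -0.0056  0.062 ]
blk [0.5339 0.0788 0.13  ]
blk [0.5867 0.0695 0.13  ]
blk [0.5788 0.0235 0.13  ]
blk [0.5249 0.0354 0.13  ]
fixed rear R [0.5997 0.1087 0.04  ]
[ 0.53526566 -0.03036776  1.38068489  0.03531886] 79.10741709298875 [-0.3  0.5  0.3  1.1 -1.4 -1.6  1.2 -1.7  0.8 -1.5 -0.4  3.2]
[0.55609229 0.05179331 1.37912298] 79.0179261100959 [-0.6 -0.3  0.8  0.9 -0.1 -1.1 -0.   0.5]
block in vice [ 0.08461637 -0.00492555  0.        ]
```

View pics/d.png

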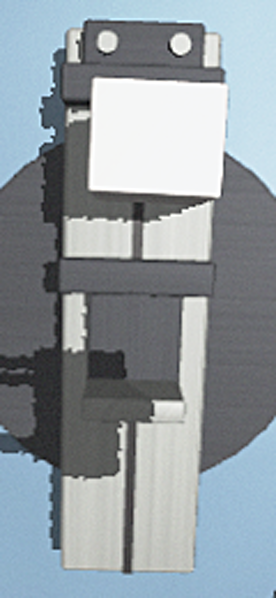

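```bash
cat >> h.py <<'E'
O=np.array([.5353,-.0304,0]);YAW=np.radians(79.1)
W=lambda v:O+Rv(YAW)@np.array(v,float)
Vi=lambda X:Rv(YAW).T@(np.array(X)-O)
E
python3 - <<'E'
from h import *
R=tool(YAW,0); arm.grip(0,20)
arm.move_to(W((-.006,0,.16)),R)
print("down",arm.movel(W((-.006,0,.068)),feed=.08,stop_force=12),Vi(arm.current_ee_pos()))
f0=np.array(arm.current_contact_force())
h=arm.movel(W((-.13,0,.068)),feed=.05,stop_force=16)
print(h,Vi(arm.current_ee_pos()),Rv(YAW).T@(np.array(arm.current_contact_force())-f0),arm.current_clock())
arm.movel(W(Vi(arm.current_ee_pos())+[.012,0,0]),feed=.1)
arm.movel(W(Vi(arm.current_ee_pos())*[1,0,0]+[0,0,.28]),feed=.2)
arm.move_to(W((-.02,0,.28)),R)
p=cam("wrist"); cv2.imwrite("pics/e.png",p["color"])
for q,z in (("block",.085),("vice",0),("jaw_face",.051),("jaw_plate",.1)):
    for d in nets.pinpoint(q,p)[:1]: print(q,np.round(d["xy"],1),round(d["conf"],2),np.round(Vi(unproj(p,d["xy"],z)),4))
print(arm.current_clock())
E
```

```text
down False [-0.00597705 -0.00044492  0.06848993]
True [-8.43534053e-02 -2.66312097e-05  6.77366395e-02] [ 0.27990718 -0.91062838 -0.58321355] 8.825
block [259.4  78.4] 0.6 [ 0.0842 -0.0017  0.085 ]
vice [253.4 148.5] 0.86 [-0.0004  0.0057  0.    ]
jaw_face [257.1 175.9] 0.98 [-0.0285  0.0003  0.051 ]
10.875
```

View pics/e.png

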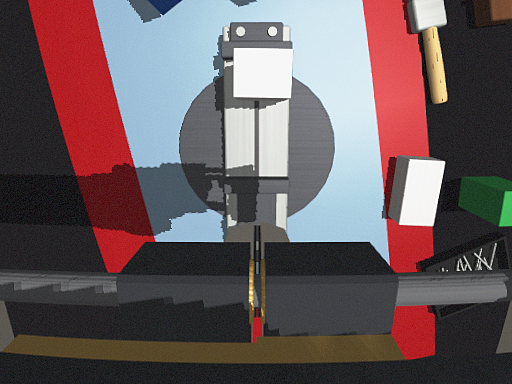

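```bash
cat >> h.py <<'E'
def go(g,a,feed=.15,sf=None):
    R=tool(YAW,a); return arm.movel(W(g)+.019*R[:,2],R,feed=feed,stop_force=sf)
def jgo(g,a):
    R=tool(YAW,a); arm.move_to(W(g)+.019*R[:,2],R)
E
python3 - <<'E'
from h import *
arm.grip(.093,40)
jgo((.176,-.003,.20),45)
jgo((.166,-.003,.165),45)
print(go((.086,-.003,.085),45,.1,10))
R=arm.current_orientation(); print(Vi(np.array(arm.current_ee_pos())-.019*np.array(R)[:,2]))
arm.grip(0,40); print(arm.current_finger_gap(),arm.current_grasp_force(),arm.current_contact_force(),arm.current_clock())
p=cam("side"); cv2.imwrite("pics/f.png",cv2.resize(p["color"][80:300,130:350],(600,600),interpolation=cv2.INTER_CUBIC))
E
```

```text
False
[ 0.08674665 -0.00336408  0.08527612]
0.05491865762043697 39.94450628757477 [0.64478087 0.44123615 0.30576165] 15.4833
```

View pics/f.png

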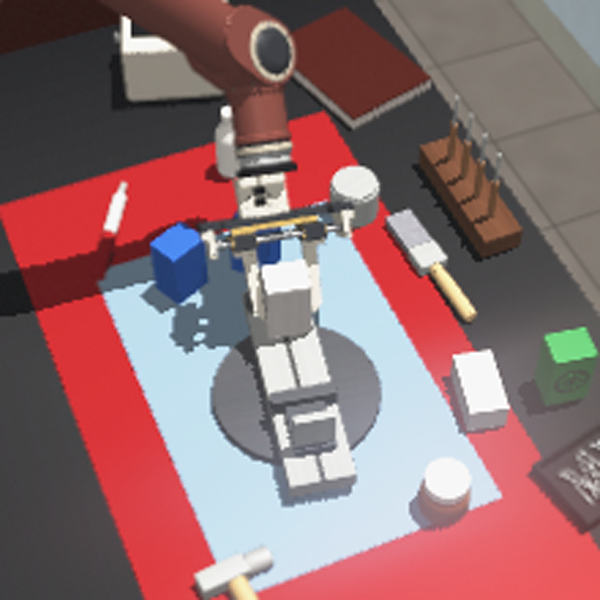

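The block (crop (285,300)) is held between both fingers at 54.9 mm, and the neighbours are clear. Next I lift it, turn it and lay it down.

Run:
```python
from h import *
def G(): return Vi(np.array(arm.current_ee_pos())-.019*np.array(arm.current_orientation())[:,2])
go((.084,-.003,.10),45,.06); go((.065,0,.165),45,.1)
print(arm.current_contact_force(),arm.current_finger_gap())
for a in (22,0,-22,-45): jgo((.062,0,.165),a)
print(G(),arm.current_finger_gap(),arm.current_clock())
go((.0622,0,.075),-45,.08)
f=np.array(arm.current_contact_force())
h=go((.0622,0,.058),-45,.015,4)
print(h,G(),arm.current_contact_force()-f,arm.current_clock())
p=cam("side"); cv2.imwrite("pics/g.png",cv2.resize(p["color"][120:280,170:330],(600,600),interpolation=cv2.INTER_CUBIC))
```

```text
[ 0.86098939  0.13783495 -4.43893305] 0.05523711682163117
[0.06358665 0.00020886 0.16422874] 0.05475580205676681 18.5083
True [6.21423611e-02 7.43586903e-05 6.32829464e-02] [-0.27373223  0.29595459  9.0775693 ] 20.5583
```

View pics/g.png

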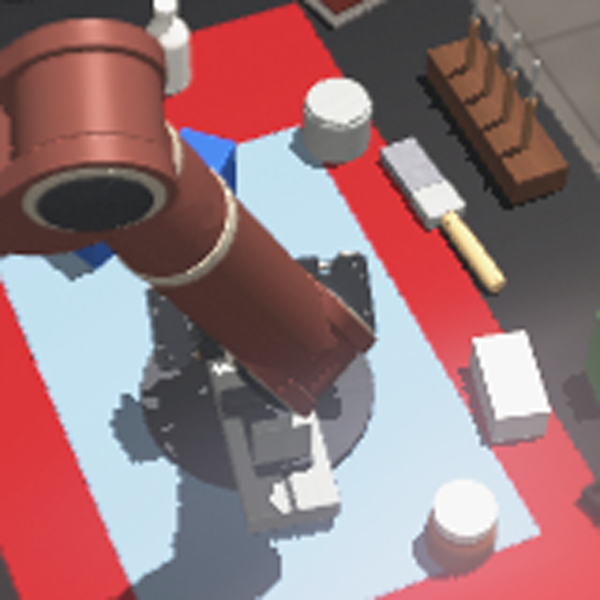

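The arm hides the block here, but it touched down at the expected height (centre at 63 mm). I'll release it, back off and look.

Run:
```python
from h import *
arm.grip(.0545,5); arm.hold(.2)
arm.grip(.085); arm.hold(.3)
print(arm.current_grasp_force(),arm.current_finger_gap())
go((-.008,0,.133),-45,.1); go((-.03,0,.25),-30,.2)
R=tool(YAW,0); arm.move_to(W((-.02,0,.28)),R); 
p=cam("wrist"); cv2.imwrite("pics/h.png",p["color"])
for q,z in (("block",.0625),("block_medal",.085),("vice",0),("jaw_face",.051)):
    for d in nets.pinpoint(q,p)[:2]: print(q,np.round(d["xy"],1),round(d["conf"],2),np.round(Vi(unproj(p,d["xy"],z)),4))
print(arm.current_clock())
```

```text
0.0 0.08497128539353341
block [260.1  99.3] 0.64 [ 0.0599 -0.0022  0.0625]
block_medal [259.   99.4] 0.86 [ 0.059  -0.0009  0.085 ]
block_medal [496.8 211.2] 0.56 [-0.0677 -0.2924  0.085 ]
vice [258.9 146.5] 0.69 [-0.0009 -0.0009  0.    ]
jaw_face [262.7 174.8] 0.6 [-0.0303 -0.0056  0.051 ]
jaw_face [260.4 101.4] 0.36 [ 0.0579 -0.0026  0.051 ]
24.7333
```

View pics/h.png

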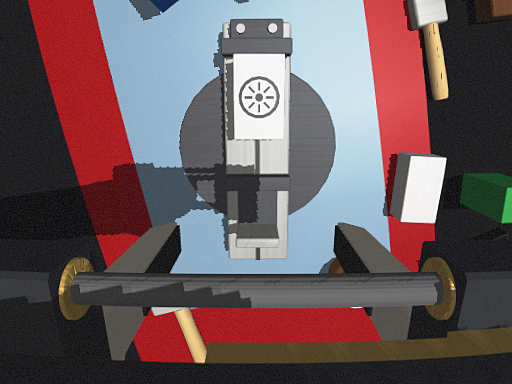

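The block lies medallion up (medallion at pixel (259,97)), square on the bed with its far end by the fixed jaw. Next I push the jaw up.

Run:
```python
from h import *
R=tool(YAW,0); arm.grip(0,20)
arm.move_to(W((-.137,0,.16)),R)
print(arm.movel(W((-.137,0,.068)),R,feed=.1,stop_force=12))
f0=np.array(arm.current_contact_force()); F=lambda:np.round(Rv(YAW).T@(np.array(arm.current_contact_force())-f0),1)
print(arm.movel(W((-.08,0,.068)),R,feed=.04,stop_force=22),Vi(arm.current_ee_pos()),F())
print(arm.movel(W((-.04,0,.068)),R,feed=.015,stop_force=24),Vi(arm.current_ee_pos()),F(),arm.current_clock())
```

```text
False
False [-0.0811188   0.00017329  0.06800787] [-4.   0.   0.4]
True [-0.0658384   0.0007908   0.06786687] [-0.1 -0.7 -0.9] 31.2917
```

Run:
```python
from h import *
R=tool(YAW,0)
f0=np.array(arm.current_contact_force()); F=lambda:np.round(Rv(YAW).T@(np.array(arm.current_contact_force())-f0),1)
print(arm.movel(W((-.04,0,.068)),R,feed=.015,stop_force=24),Vi(arm.current_ee_pos()),F())
arm.movel(W((-.09,0,.068)),R,feed=.08); arm.movel(W((-.09,0,.28)),R,feed=.2)
arm.move_to(W((-.02,0,.28)),R)
p=cam("wrist"); cv2.imwrite("pics/i.png",p["color"])
for q,z in (("block",.0625),("block_medal",.085),("jaw_face",.051),("jaw_plate",.1)):
    for d in nets.pinpoint(q,p)[:1]: print(q,round(d["conf"],2),np.round(Vi(unproj(p,d["xy"],z)),4))
print(arm.current_clock())
```

```text
True [-0.06604111  0.00157974  0.06731276] [-1.   0.4  1.4]
block 0.9 [-0.0571 -0.3061  0.0625]
block_medal 0.91 [ 0.0676 -0.0012  0.085 ]
jaw_face 0.61 [ 0.0234 -0.0016  0.051 ]
jaw_plate 0.67 [-0.0463 -0.0017  0.1   ]
34.6833
```

View pics/i.png

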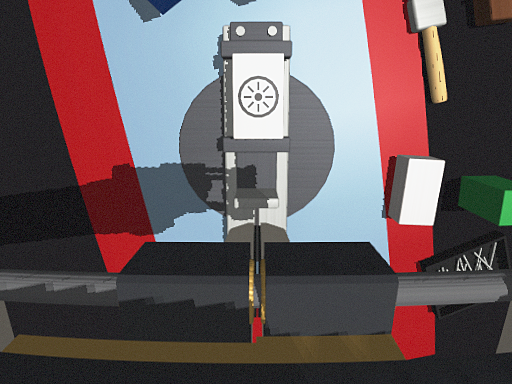

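The block is clamped square between the fixed jaw (row 50) and the sliding jaw (row 143), medallion up at (259,97). The second push reached its stop force with the jaw in the same place, and the arm is clear.

```bash
python3 -c "
from workcell import arm
arm.hold(.3); print(arm.sign_off())"
```

```text
the job is handed in; nothing more can be done
None
```

I laid the block on the vice bed medallion up, clamped it end to end against the fixed jaw with two pushes of about 24 N, and handed the job in at about 35 s with the arm clear; the verdict was not shown.

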